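# Eject a pressed pellet with one turn of the crank press

## Robot

A 6-joint arm with a two-finger parallel gripper is mounted at the origin on the work surface. World frame = base frame: x ahead of the robot, y to its left, z up, the work surface at z = 0. Lengths are in mm, angles in rad, forces in N, time in s.
With the tool pointing down it reaches from about 275 to 1000 mm from the base axis. Payload 8.4 kg.
Tool frame: the origin (TCP) lies midway between the tips of the shut fingers; the grasp point (between the pads) lies 19 mm behind it; z points along the fingers, y is the direction in which the jaws open and shut (so a half turn about z gives the same grasp; the last joint's range is limited). The gripper opens to 85 mm and grips with 20 to 120 N. Pads are 22 mm wide; open, the fingers measure 114 mm over their backs; the gripper's body (76 mm by 85 mm) begins 54 mm behind the grasp point. The pads swing forward as they close: fully open they stand 13 mm farther back than shut.
Start: joints at [-1.125, 0.353, 1.633, -0, 1.155, -0.002], TCP at [270.614, -563.379, 231.281] pointing down, gripper open.
Joint ranges: [-2.63, 2.63], [-0.92, 2.1], [0.06, 2.66], [-1.3, 4.44], [0, 2.69], [-3.02, 3.02]. Speed limits (rad/s): [2.22, 2.22, 2.79, 3.14, 3.14, 3.14].

## Interface

Orientations are given as [roll, pitch, yaw] about the fixed x, y, z axes, in that order (R = Rz(yaw) Ry(pitch) Rx(roll)).
In Python, from rig import * gives the robot as it stands.
- The arm moves only by the tool play_rows, never from a script. Its argument "moves" is a list of rows, each a list of 3 entries, a list of its own where there are three numbers: the shift along the tool's x, y, z in m, then the turn, a rotation vector about the tool's x, y, z in rad, then the opening in per cent of the stroke, from 0 (shut) to 100 (fully open). In form: [[[x, y, z], [rx, ry, rz], fingers], ...]. A call has 1 to 20 rows; each row shifts and turns the commanded pose from where the row before left it, along the tool's axes as they then stand; what a row does not reach is not made up. A row lasts 1/10 s, in which the tool goes at most 50 mm and 8.59 degrees, less where a joint would pass 70% of its speed; a pose out of reach is approached as far as the arm can. A call is refused whole if a number of a shift passes 0.05 or a number of a turn 0.15, either way. A call with a gripper value outside its range is refused whole. The fingers move at their own pace and stop on an object; "squeeze" is the grip in N (left out, the last holds). Time passes only in rows, so rows that do not move let the fingers close. It gives the time, the measured TCP pose, the force and the opening at its end, in the units of the state.
- sense(): the state, without advancing time (a new reading comes with each control period).
- grab_frame(name): name is "side" or "top"; returns a dict with "pixels" (480x640x3 uint8, red, green, blue), "intrinsics" (3x3 intrinsics, pixels), "distortion" ([k1, k2, p1, p2, k3] as OpenCV has them; the pictures are not rectified), "R" (3x3) and "t" (3): a world point X has camera coordinates R X + t. Camera axes: x right, y down, z forward; pixel columns grow to the right and rows downward; lengths in mm; the calibration is good to about 2 mm. A picture is of the moment at which its call begins. There is no depth.
- sign_off(): hands the job in, once; it reports no verdict.
The state is a dict: "clock": time; "qpos": joint angles; "qvel": joint speeds; "joint_efforts": joint torques, N m; "eef_pos": TCP position; "tcp_rot": TCP orientation; "contact_force": force on the tool from outside, world axes, zero at the start; "wrist_torque": the same for the moment, N m; "opening": opening from 0.0 (shut) to 1.0 (fully open).
Only numpy, scipy, OpenCV 4.12 (cv2) and the standard library are available. Lean on these libraries where they do the work, as an engineer would, in place of code of your own. Each camera call takes 0.05 s, during which the arm holds its last target. There are 200 camera calls.

## Task

Knock the pressed sample pellet out of its die on the hand-turned press: lower the blue-handled plunger upright into the die's bore until it rests on the pellet, gently so that the pellet stays put, then slide the carriage fully home under the ram. Then turn the flywheel exactly one full turn the way its arrow points (clockwise as you face the wheel), so that the ram drives the pellet down into the pan and comes back up, and leave the crank handle at the top again with the plunger hanging in the die. Do not disturb the red plunger or the other things on the bench.

Things in the scene. Friction and masses are not known exactly. Their poses are not given: they have to be found in the camera images.
- press: four-pillar crank press, fixed, grey base 150 x 360 x 20 mm, white crown 136 (x) x 110 (y) mm from 208 to 314 mm above the bench. Origin on the bench below the ram axis; x along the wheel's shaft away from the robot, y along the carriage's rails (base from y -85 to +275 mm). Yaw up to 0.25 rad. Ram foot 40 mm across, 201 mm above the bench when up, 44 mm stroke, down and up in one turn
- handwheel (a joint): turn of the flywheel in rad: about 0 at the start (handle at the top, ram up), grows clockwise as seen from the robot's side facing the wheel (over the top toward the press's -y), 2 pi after one full turn. It can go on past that; a stop lets it back only to -0.15. Takes about 4 N at the handle, up to about 20 N while the pellet is driven out; stays where it is left
- hub (a point): fixed centre of the circle that the middle of the crank handle travels, 264 mm above the bench, 145 mm in front of the ram axis (press -x). The circle lies in the press's y-z plane, radius 65 mm: at joint value q the handle is at press-frame offset (0, -65 sin q, 65 cos q) mm from the hub
- handle (a point): middle of the black crank handle: a sleeve 26 mm in diameter and 90 mm long that spins freely on its pin, lying along the press's x axis and pointing from the wheel toward the robot; its free end is 45 mm farther out, the face of the wheel (180 mm across) 53 mm behind this point. Its axes turn with the wheel
- carriage (a joint): position of the carriage in m: 0 = drawn out for loading (start), grows to 0.125 = fully home against its stop under the ram (moves along the press's -y); needs about 4 to 6 N, stays where it is left
- knob (a point): middle of the orange upright post on the carriage for moving it: 24 mm in diameter, 45 mm high (bench heights 70 to 115 mm), 120 mm along the press's +y from the bore's axis; free at the top and all round
- bore (a point): centre of the mouth of the die's bore, on the die's flat top, 110 mm above the bench; steel die 80 mm across, 40 mm high, fixed on the carriage; bore 42 mm in diameter, straight down through die and carriage. The pellet's top lies 15 mm below the mouth. When the carriage is home the bore is on the ram axis
- pellet_c (a point): centre of the pellet: a disc 41 mm across and 18 mm thick in an aluminium cup, held in the bore by spring catches; it lets go at some 40 N and then drops through the carriage
- pan (a point): centre of the floor of the catch pan under the ram axis, 25 mm above the bench; pan 62 mm (x) by 104 mm (y), wall 16 mm high
- plunger_grip (a point): the plunger to use, upright on the bench: point on its axis half-way up its blue handle, 77 mm above its foot. Shank 38 mm across, 51 mm long, bevelled foot; flange 52 mm across (51 to 58 mm up); handle 30 mm across (58 to 96 mm up); about 0.45 kg. Resting on the pellet this point is 62 mm above the bore's mouth, its top 10 mm below the raised ram; after the stroke it hangs by its flange
- red_plunger_grip (a point): the other plunger, for another size of die: the same shape but a red handle and a thinner 30 mm shank; stands near the blue one; leave it. Point half-way up its handle, 77 mm above its foot. The two may have changed places
- mortar: white ceramic mortar with its pestle lying in it, 110 mm across, 62 mm high (pestle to 100 mm); bystander; origin at the centre of its underside
- pellet_tray: low grey tray with two finished pellets, 130 x 95 x 14 mm (pellets to 21 mm); bystander; origin at the centre of its underside
- carousel: white round sample carousel with a black centre knob, 170 mm across, 77 mm high; bystander; origin at the centre of its underside
Mind the look-alikes: they are no part of the job. Of the things shaped like the part that bears pellet_c, the aluminium one is meant.

How it is judged:
By the outcome, as a careful person would: the job done as asked, in the order asked, and still so for the second after the job is handed in, with the robot touching nothing.
It also fails if it takes over 72 s, if anything falls off the work surface, if the arm or the gripper's body presses on something with over 40 N, if the wrist force passes 120 N, or if a joint passes its speed limit or range.

## Working session

There is one attempt and no reset: what is moved stays moved. The work goes in short steps, Python scripts to look and compute and a tool call to move; the robot and the scene stay as the last step left them, time stands still between calls to the robot, and variables do not carry over. Pictures are saved under pics/ and viewed, about 8 in all and at most 12, crops included, and the job is handed in when it is done.

Besides the shell and the picture viewer there is one more tool, called after "Emit:" by a JSON object that holds its "api" and its "payload", one argument or row to a line. play_rows: Moves the arm, as the interface text tells. Its arguments: {"type":"object","properties":{"moves":{"type":"array"},"squeeze":{"type":"number"}},"required":["moves"]}

```bash
mkdir -p pics; ls; python3 - <<'E'
from rig import *
import cv2
for n in("side","top"):
    f=grab_frame(n);cv2.imwrite(f"pics/{n}0.png",f["pixels"][:,:,::-1]);print(n,f["intrinsics"],f["distortion"],f["R"],f["t"])
print(sense())
E
```

```text
pics
side [[440.9558406    0.         322.55569571]
 [  0.         440.9558406  240.66437005]
 [  0.           0.           1.        ]] [0.03273953 0.         0.         0.         0.        ] [[-0.96460143 -0.26362623 -0.00673038]
 [-0.1838746   0.69064863 -0.69942448]
 [ 0.18903496 -0.67342831 -0.71467482]] [ 529.58455985  298.97850425 1022.04785574]
top [[607.33416646   0.         316.16207777]
 [  0.         607.33416646 243.18660162]
 [  0.           0.           1.        ]] [-0.1473655  0.         0.         0.         0.       ] [[-0.00846231 -0.99980981 -0.01757078]
 [-0.98172299  0.01164758 -0.18995869]
 [ 0.19012722  0.01564215 -0.98163484]] [ -52.50149679  588.49216727 1423.95573052]
{'clock': 0.1, 'qpos': array([-1.12541085e+00,  3.53574859e-01,  1.63407395e+00, -1.58810265e-06,
        1.15519643e+00, -2.38773231e-03]), 'qvel': array([-1.91481085e-04, -9.60622930e-04, -3.69861672e-04,  4.44781108e-05,
        1.15108023e-03, -1.48153525e-03]), 'joint_efforts': array([ 4.49804875e-04, -6.06354260e+01, -3.42818177e+01,  4.24078360e-05,
        3.93813287e-03,  5.49501650e-06]), 'eef_pos': array([ 270.41890632, -562.98825296,  230.63320197]), 'tcp_rot': array([-3.14034008e+00, -1.53870830e-06,  4.47773854e-01]), 'contact_force': array([ 0.14826255, -0.76216955,  0.32131971]), 'wrist_torque': array([ 0.01849535, -0.04291038,  0.00988763]), 'opening': 0.9988424787334255}
```

View pics/side0.png

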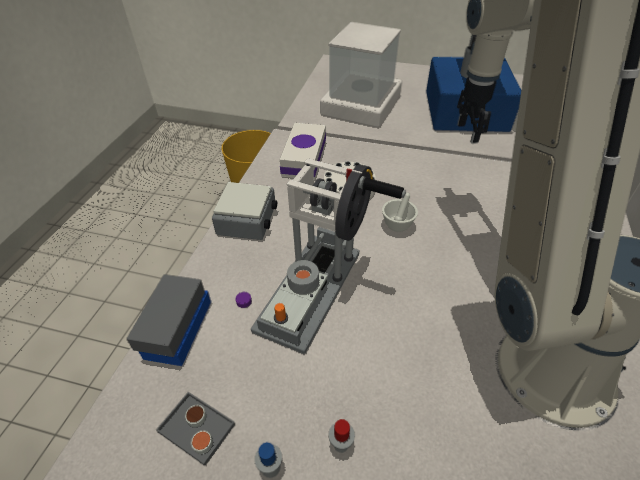

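View pics/top0.png

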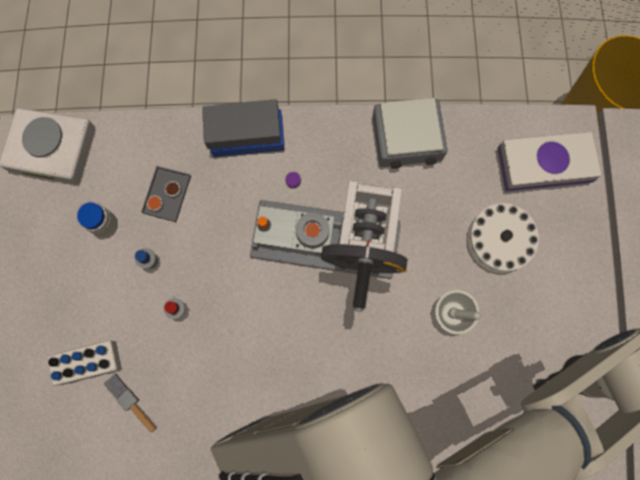

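The side view shows the blue plunger at (267,455), the red one at (342,432), the knob at (280,313), the bore at (303,275) and the handle at (385,187). In the top view these are at (145,258), (173,308), (263,223), (313,230) and (362,285). The large blue item at (92,217) is a look-alike.

```bash
cat > h.py <<'E'
import cv2, numpy as np
from rig import *
def ray(f,uv):
    n=cv2.undistortPoints(np.array([[uv]],float),f["intrinsics"],np.array(f["distortion"]))[0,0]
    R=np.array(f["R"]);d=R.T@np.array([n[0],n[1],1.]);return -R.T@np.array(f["t"]),d/np.linalg.norm(d)
def plane(f,uv,z):
    c,d=ray(f,uv);return c+d*(z-c[2])/d[2]
def tri(fa,ua,fb,ub):
    a,d=ray(fa,ua);b,e=ray(fb,ub);s=np.linalg.lstsq(np.c_[d,-e],b-a,rcond=None)[0]
    p,q=a+s[0]*d,b+s[1]*e;return (p+q)/2,np.linalg.norm(p-q)
def proj(f,X):
    return cv2.projectPoints(np.array([X],float),cv2.Rodrigues(np.array(f["R"]))[0],np.array(f["t"],float),f["intrinsics"],np.array(f["distortion"]))[0][0,0]
def blob(f,near,r,cond):
    """centroid of the largest blob near a pixel; cond on H,S,V"""
    H,S,V=[c.astype(int) for c in cv2.split(cv2.cvtColor(f["pixels"],cv2.COLOR_RGB2HSV))]
    m=cond(H,S,V).astype(np.uint8);k=np.zeros_like(m);cv2.circle(k,tuple(near),r,1,-1);m&=k
    n,l,s,c=cv2.connectedComponentsWithStats(m)
    if n<2:return None
    i=1+np.argmax(s[1:,4]);return c[i],s[i]
blue=lambda H,S,V:(abs(H-110)<12)&(S>130)&(V>40)
red=lambda H,S,V:((H<5)|(H>174))&(S>150)&(V>50)
orange=lambda H,S,V:(H>5)&(H<18)&(S>170)&(V>100)
pink=lambda H,S,V:((H<14)|(H>174))&(S>90)&(V>60)
black=lambda H,S,V:(V<45)
E
python3 - <<'E'
from h import *
np.set_printoptions(precision=1,suppress=True)
s=grab_frame("side");t=grab_frame("top")
for nm,us,ut,r,c,z in [("blue",(267,455),(145,258),16,blue,77),("red",(342,432),(173,308),16,red,77),("knob",(280,313),(263,223),14,orange,92),("pellet",(303,274),(313,230),14,pink,95)]:
    a=blob(s,us,r,c);b=blob(t,ut,r,c);print(nm,a,b)
    if a and b: print(tri(s,a[0],t,b[0]),plane(s,a[0],z),plane(t,b[0],z))
def up(f,c,w,n):
    x,y=c;cv2.imwrite(f"pics/{n}.png",cv2.resize(f["pixels"][y-w*3//4:y+w*3//4,x-w:x+w,::-1],(800,600),interpolation=cv2.INTER_CUBIC))
up(t,(320,240),90,"topc");up(s,(330,240),110,"sidec")
E
```

```text
blue (array([266.7, 453.6]), array([259, 443,  16,  23, 285], dtype=int32)) (array([141.1, 255.9]), array([136, 251,  11,  11,  94], dtype=int32))
(array([556.2, 366.8,  80.1]), np.float64(1.2903122579827744)) [556.1 365.9  77. ] [557.3 367.8  77. ]
red (array([341.7, 430.1]), array([335, 420,  15,  22, 273], dtype=int32)) (array([170.8, 307.1]), array([165, 302,  13,  11, 113], dtype=int32))
(array([431.8, 289. ,  78.9]), np.float64(0.8881971654707795)) [431.5 288.3  77. ] [432.4 289.5  77. ]
knob (array([279.6, 311.8]), array([275, 304,  10,  17, 147], dtype=int32)) (array([262.3, 221.8]), array([258, 217,  10,  10,  73], dtype=int32))
(array([633.8,  69.5,  92.8]), np.float64(1.5474366470826708)) [633.3  69.   92. ] [634.8  69.7  92. ]
pellet (array([302.5, 274. ]), array([296, 270,  14,   9,  91], dtype=int32)) (array([312.1, 229.5]), array([305, 222,  15,  15, 174], dtype=int32))
(array([613.5, -49.7,  97.8]), np.float64(0.6443438680921558)) [614.6 -52.   95. ] [613.8 -49.7  95. ]
```

View pics/topc.png

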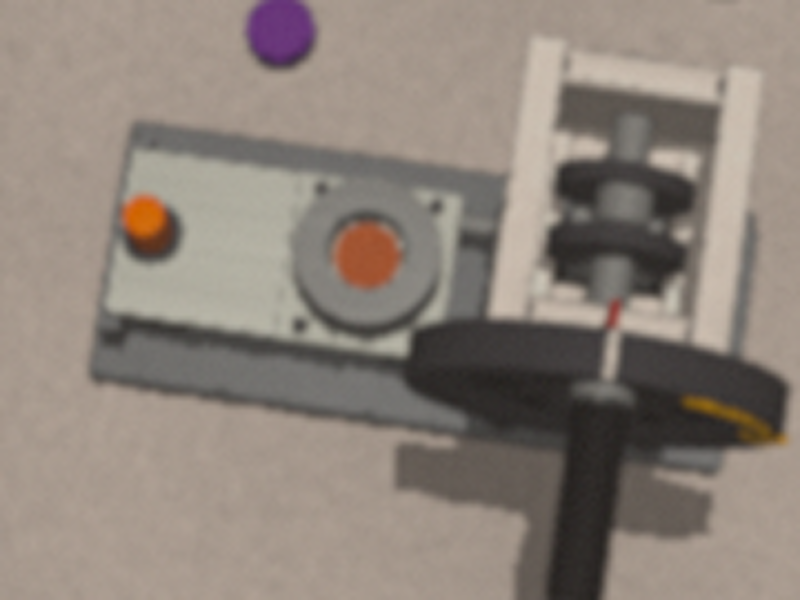

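View pics/sidec.png

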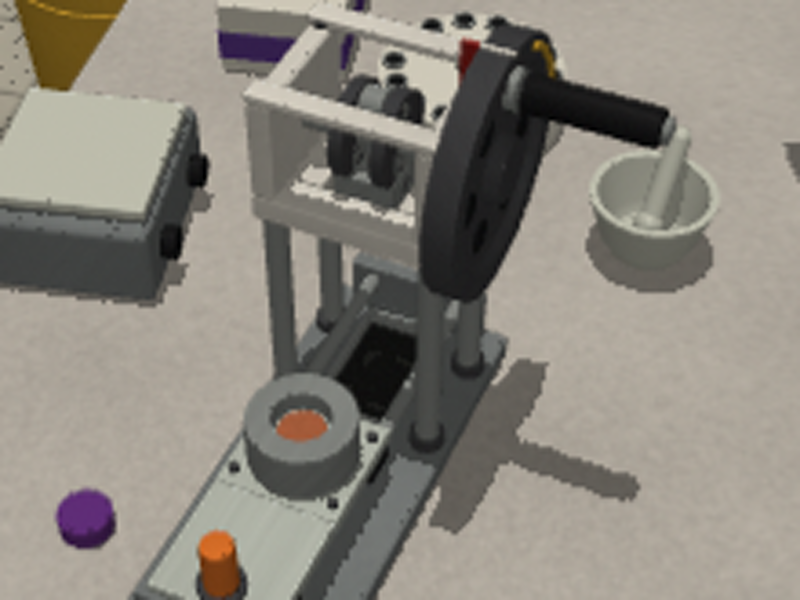

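```bash
cat > ov.py <<'E'
from h import *
def press(b,yaw):
    X=np.array([np.cos(yaw),np.sin(yaw),0]);Y=np.array([-np.sin(yaw),np.cos(yaw),0]);r=np.r_[b,0]-125*Y
    return lambda x,y,z:r+x*X+y*Y+np.array([0,0,z])
def overlay(f,P):
    k=4;im=cv2.resize(f["pixels"][:,:,::-1],None,fx=k,fy=k,interpolation=cv2.INTER_CUBIC)
    q=lambda *a:tuple(int(v) for v in (proj(f,P(*a))+.5)*k-.5)
    def poly(pts,c,closed=True): cv2.polylines(im,[np.array([q(*p) for p in pts])],closed,c,1)
    A=np.linspace(0,2*np.pi,40,endpoint=False)
    for r,z in((40,110),(21,110)):poly([(r*np.cos(a),125+r*np.sin(a),z) for a in A],(0,255,0))
    poly([(12*np.cos(a),245+12*np.sin(a),115) for a in A],(0,255,0))
    poly([(-75,-85,20),(75,-85,20),(75,275,20),(-75,275,20)],(255,0,255))
    poly([(-68,-55,314),(68,-55,314),(68,55,314),(-68,55,314)],(255,255,0))
    poly([(-190,0,329),(-92,0,329)],(0,255,255),False)
    poly([(-190,13*np.sin(a),329+13*np.cos(a)) for a in A],(0,255,255))
    poly([(-92,90*np.sin(a),264+90*np.cos(a)) for a in A],(0,0,255))
    return im
E
python3 - <<'E'
from ov import *
P=press((612.2,-49.9),-.165)
a=overlay(grab_frame("top"),P)[640:1240,980:1640];b=overlay(grab_frame("side"),P)[600:1400,960:1700]
cv2.imwrite("pics/ov.png",np.hstack([cv2.resize(a,(430,390)),cv2.resize(b,(361,390))]))
cv2.imwrite("pics/ov_t.png",a)
for v in((0,0,0),(-145,0,264),(-145,0,329),(-165,0,329),(0,245,92)):print(v,P(*v).round(1))
E
```

```text
(0, 0, 0) [ 591.7 -173.2    0. ]
(-145, 0, 264) [ 448.6 -149.4  264. ]
(-145, 0, 329) [ 448.6 -149.4  329. ]
(-165, 0, 329) [ 428.9 -146.1  329. ]
(0, 245, 92) [631.9  68.5  92. ]
```

View pics/ov.png

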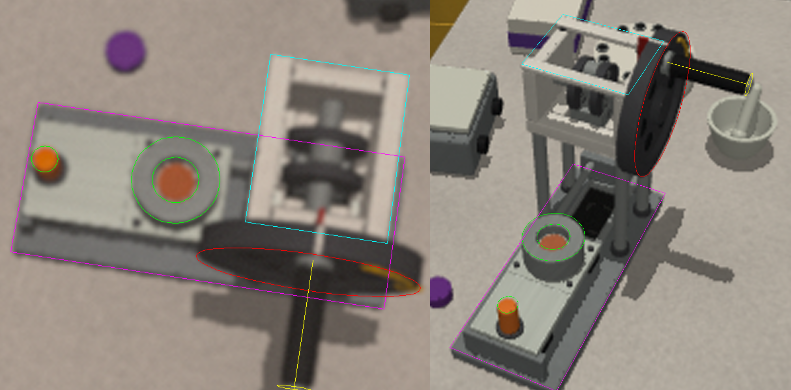

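View pics/ov_t.png

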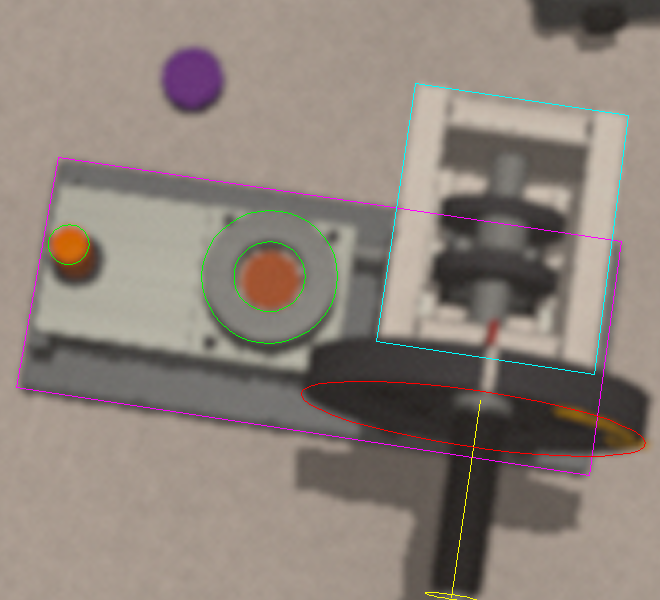

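The overlay agrees with the press, die, wheel and handle to about 2 mm, with press yaw about -0.165 rad. I'll rise, turn the tool to the press axes, and travel to the blue plunger.

Emit:
{"api": "play_rows", "payload": {
  "moves": [
    [[0,0,-0.04],[0,0,0.1226],100],
    [[0,0,-0.04],[0,0,0.1226],100],
    [[0,0,-0.04],[0,0,0.1226],100],
    [[0,0,-0.04],[0,0,0.1226],100],
    [[0,0,-0.04],[0,0,0.1226],100],
    [[0.005,-0.04,0],[0,0,0],80],
    [[0.005,-0.04,0],[0,0,0],80],
    [[0.005,-0.04,0],[0,0,0],80],
    [[0.005,-0.04,0],[0,0,0],80],
    [[0.005,-0.04,0],[0,0,0],80],
    [[0.005,-0.04,0],[0,0,0],80],
    [[0.005,-0.04,0],[0,0,0],80],
    [[0.005,-0.04,0],[0,0,0],80],
    [[0.005,-0.04,0],[0,0,0],80],
    [[0.005,-0.04,0],[0,0,0],80],
    [[0.005,-0.04,0],[0,0,0],80],
    [[0.005,-0.04,0],[0,0,0],80]
  ]
}}

```text
clock: 2.0
eef_pos: [408.8, -98.2, 431.5]
tcp_rot: [3.142, -0.001, -0.165]
contact_force: [1.3, 0.1, 0.2]
opening: 0.801
```

Emit:
{"api": "play_rows", "payload": {
  "moves": [
    [[0.0058,-0.0402,0],[0,0,0],70],
    [[0.0058,-0.0402,0],[0,0,0],70],
    [[0.0058,-0.0402,0],[0,0,0],70],
    [[0.0058,-0.0402,0],[0,0,0],70],
    [[0.0058,-0.0402,0],[0,0,0],70],
    [[0.0058,-0.0402,0],[0,0,0],70],
    [[0.0058,-0.0402,0],[0,0,0],70],
    [[0.0058,-0.0402,0.01],[0,0,0],70],
    [[0.0058,-0.0402,0.02],[0,0,0],70],
    [[0.0058,-0.0402,0.025],[0,0,0],70],
    [[0.0058,-0.0402,0.025],[0,0,0],70],
    [[0.0058,-0.0402,0.025],[0,0,0],70],
    [[0,0,0.045],[0,0,0],70],
    [[0,0,0.045],[0,0,0],70],
    [[0,0,0.045],[0,0,0],70],
    [[0,0,0.04],[0,0,0],70],
    [[0,0,0.01],[0,0,0],70],
    [[0,0,0],[0,0,0],70]
  ]
}}

```text
clock: 3.8
eef_pos: [556.0, 364.1, 140.0]
tcp_rot: [3.139, 0.002, -0.165]
contact_force: [0.3, -0.7, 0.8]
opening: 0.701
```

```bash
python3 - <<'E'
from h import *
s=sense();print(s["eef_pos"],s["tcp_rot"],s["qpos"])
f=grab_frame("side");cv2.imwrite("pics/s1.png",cv2.resize(f["pixels"][300:480,180:420,::-1],(800,600)))
E
```

```text
[555.99237606 364.1004411  140.0342294 ] [ 3.13946828e+00  2.25335543e-03 -1.65176673e-01] [ 5.77552393e-01  5.05219518e-01  1.61597783e+00 -4.79304555e-05
  1.02349190e+00  2.31354801e+00]
```

View pics/s1.png

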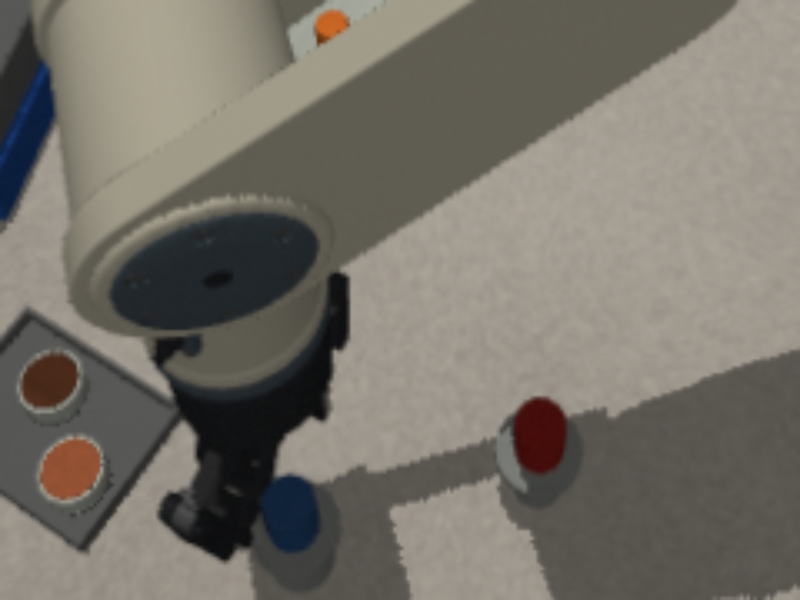

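The side crop shows the open gripper just above the blue plunger (crop 290,515) and clear of the red one. I'll descend and grip.

Emit:
{"api": "play_rows", "payload": {
  "moves": [
    [[0,-0.0027,0.02],[0,0,0],70],
    [[0,0,0.02],[0,0,0],70],
    [[0,0,0.02],[0,0,0],70],
    [[0,0,0.02],[0,0,0],70],
    [[0,0,0],[0,0,0],60],
    [[0,0,0],[0,0,0],50],
    [[0,0,0],[0,0,0],40],
    [[0,0,0],[0,0,0],34],
    [[0,0,0],[0,0,0],30],
    [[0,0,0],[0,0,0],25],
    [[0,0,0],[0,0,0],25],
    [[0,0,0],[0,0,0],25]
  ],
  "squeeze": 40
}}

```text
clock: 5.05
eef_pos: [558.3, 367.2, 63.6]
tcp_rot: [-3.141, -0.002, -0.165]
contact_force: [-0.2, -4.9, 8.3]
opening: 0.346
```

Emit:
{"api": "play_rows", "payload": {
  "moves": [
    [[0,0,-0.002],[0,0,0],20],
    [[0,0,-0.003],[0,0,0],20],
    [[0,0,-0.01],[0,0,0],20],
    [[0,0,-0.03],[0,0,0],20],
    [[0,0,-0.05],[0,0,0],20],
    [[0,0,-0.05],[0,0,0],20],
    [[0,0,-0.05],[0,0,0],20],
    [[0,0,-0.05],[0,0,0],20],
    [[0,0,0],[0,0,0],20]
  ],
  "squeeze": 60
}}

```text
clock: 5.95
eef_pos: [560.0, 369.3, 315.8]
tcp_rot: [-3.132, -0.01, -0.165]
contact_force: [1.8, 0.3, -4.3]
opening: 0.338
```

```bash
python3 - <<'E'
from h import *
s=sense();print(s["eef_pos"],s["tcp_rot"],s["contact_force"],s["opening"])
f=grab_frame("side");p=proj(f,s["eef_pos"]);print(p)
x,y=p.astype(int);x0=max(0,x-80);y0=min(max(0,y-60),360);cv2.imwrite("pics/s2.png",cv2.resize(f["pixels"][y0:y0+120,x0:x0+160,::-1],(640,480)))
E
```

```text
[559.95487668 369.31422165 315.79323017] [-3.1322458  -0.00985992 -0.16507495] [ 1.76690764  0.34900079 -4.25842373] 0.3383683881205933
[247.93817426 396.7754642 ]
```

View pics/s2.png

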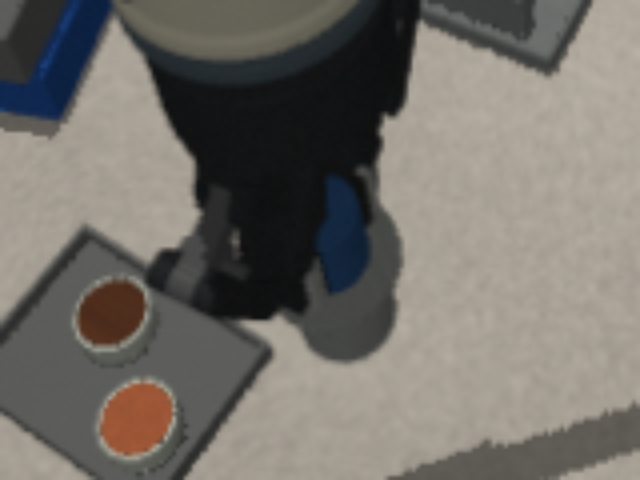

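The plunger is held upright, with 4.3 N of weight on the wrist. I'll carry it above the die, correcting the slight tilt on the way.

Emit:
{"api": "play_rows", "payload": {
  "moves": [
    [[0.012,0.0405,0],[-0.0094,-0.0098,0],20],
    [[0.012,0.0405,0],[0,0,0],20],
    [[0.012,0.0405,0],[0,0,0],20],
    [[0.012,0.0405,0],[0,0,0],20],
    [[0.012,0.0405,0],[0,0,0],20],
    [[0.012,0.0405,0],[0,0,0],20],
    [[0.012,0.0405,0],[0,0,0],20],
    [[0.012,0.0405,0],[0,0,0],20],
    [[0.012,0.0405,0],[0,0,0],20],
    [[0.012,0.0405,0],[0,0,0],20],
    [[0,0,0.03],[0,0,0],20],
    [[0,0,0.03],[0,0,0],20],
    [[0,0,0.03],[0,0,0],20],
    [[0,0,0.01],[0,0,0],20],
    [[0,0,0],[0,0,0],20],
    [[0,0,0],[0,0,0],20]
  ]
}}

```text
clock: 7.6
eef_pos: [608.2, -52.6, 209.3]
tcp_rot: [3.132, 0.009, -0.165]
contact_force: [0.7, 0.1, -3.7]
opening: 0.334
```

```bash
python3 - <<'E'
from h import *
np.set_printoptions(precision=4,suppress=True)
s=sense();print(s["eef_pos"],s["tcp_rot"],s["contact_force"],s["opening"])
f=grab_frame("side");t=grab_frame("top");p=proj(f,s["eef_pos"]);q=proj(t,s["eef_pos"]);print(p,q)
for g,u in((f,p),(t,q)):print(blob(g,u.astype(int),40,blue))
a=f["pixels"][200:320,240:400,::-1];b=t["pixels"][170:290,240:400,::-1]
cv2.imwrite("pics/s3.png",np.hstack([cv2.resize(x,(400,300)) if i else cv2.resize(x,(400,300)) for i,x in enumerate((a,b))]))
E
```

```text
[608.1838 -52.5537 209.2538] [ 3.1322  0.0095 -0.165 ] [ 0.6635  0.0816 -3.6721] 0.33360680197540904
[303.3169 242.6025] [312.1631 220.9004]
(array([306.764 , 239.5393]), array([304, 230,   6,  20,  89], dtype=int32))
None
```

View pics/s3.png

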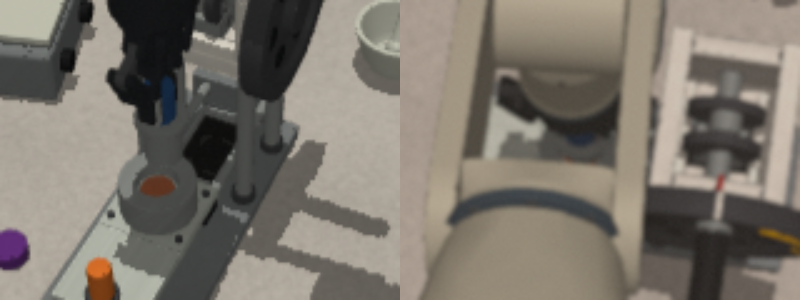

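The side crop shows the shank hanging just behind the pellet opening, at about (303,262) in the full frame. The arm blocks the top view. I'll level the tool and measure the shank's edges.

Emit:
{"api": "play_rows", "payload": {
  "moves": [
    [[0,0,0],[0.0094,0.0095,0],20],
    [[0,0,0],[0,0,0],20],
    [[0,0,0],[0,0,0],20]
  ]
}}

```text
clock: 8.0
eef_pos: [607.9, -52.8, 209.2]
tcp_rot: [-3.141, -0.001, -0.165]
contact_force: [-0.5, 0.0, -4.3]
opening: 0.329
```

```bash
python3 - <<'E'
from h import *
np.set_printoptions(precision=4,suppress=True,linewidth=250)
s=sense();print(s["eef_pos"],s["tcp_rot"],s["contact_force"])
f=grab_frame("side");e=s["eef_pos"]
g=f["pixels"].astype(int)
for r in range(246,282,3):print(r,g[r,286:328].mean(1).astype(int))
Y=np.array([.1643,.9864,0]);X=np.array([.9864,-.1643,0])
for dz in(0,-20,-40,-60):
  p=e+[0,0,dz];print(dz,proj(f,p),proj(f,p-19*X),proj(f,p+19*X))
print(proj(f,(612.2,-49.9,110)),proj(f,np.array((612.2,-49.9,110))-21*X),proj(f,np.array((612.2,-49.9,110))+21*X))
cv2.imwrite("pics/s4.png",cv2.resize(f["pixels"][215:305,250:370,::-1],(800,600),interpolation=cv2.INTER_NEAREST))
E
```

```text
[607.9042 -52.7831 209.2496] [-3.1415 -0.0006 -0.1654] [-0.4989  0.0063 -4.3221]
246 [164 166 166 168 168 168 169 123  75  48  22  19  19  19  20  17  48  78  72  32  39  37  38  36  50  70  72  72  72  72  72  64  65  73  66  55  32  39  59  60  71  72]
249 [169 167 167 166 165 166 166 137  74  70  69  67  55  57  31  19  60  79  62  44  47  53  68  72  72  73  72  71  65  63  64  73  68  53  23  15  14  14  14  14  13  13]
252 [159 162 165 167 168 166 163 164 159  74  67  69  72  73  73  73  73  73  73  73  73  73  72  73  74  70  71  56  61  70  67  63  27  15  15  15  15  13  14  12  15  12]
255 [167 164 165 165 165 165 161 164 165  92  72  65  66  70  69  70  72  72  72  73  71  69  69  69  67  65  61  71  68  64  36  15  13  13  21  25  26  17  18  14  13  13]
258 [166 167 167 167 165 165 165 167 165 114  73  67  65  69  70  71  72  72  72  72  72  70  70  69  68  65  61  60  34  16  15  15  14  14  16  14  14  14  15  14  13  13]
261 [167 168 169 168 167 166 165 165 145  91  93 103  67  69  70  71  72  72  72  72  72  71  70  69  67  65  61  19  16  15  14  14  14  15  15  14 
[... 682 characters left out ...]
0  93  93  88  78  71  62 122 122 116]
276 [117  74 126 128 127 125 126 128  78  84  63  60  59  60  60  59  58  59  59  58  58  58  62  70  73  73  72  72  72  74  73  71  61  96  85  49  47  60  96  99  94  74]
279 [167 113  66  91  96 128 131  79  74  73  72  72  72  72  71  72  71  72  72  72  72  72  72  71  71  71  71  73  74  71  65  63  60  87  99  94  92  95  97  85  68  65]
0 [303.4612 242.5575] [310.8354 244.9962] [296.1669 240.1453]
-20 [303.7814 248.4786] [311.0552 250.9158] [296.5855 246.0677]
-40 [304.0927 254.2389] [311.2688 256.6739] [296.9924 251.8301]
-60 [304.3955 259.8452] [311.4766 262.2772] [297.3883 257.439 ]
[302.9685 270.9394] [310.5979 273.6263] [295.425  268.2836]
```

View pics/s4.png

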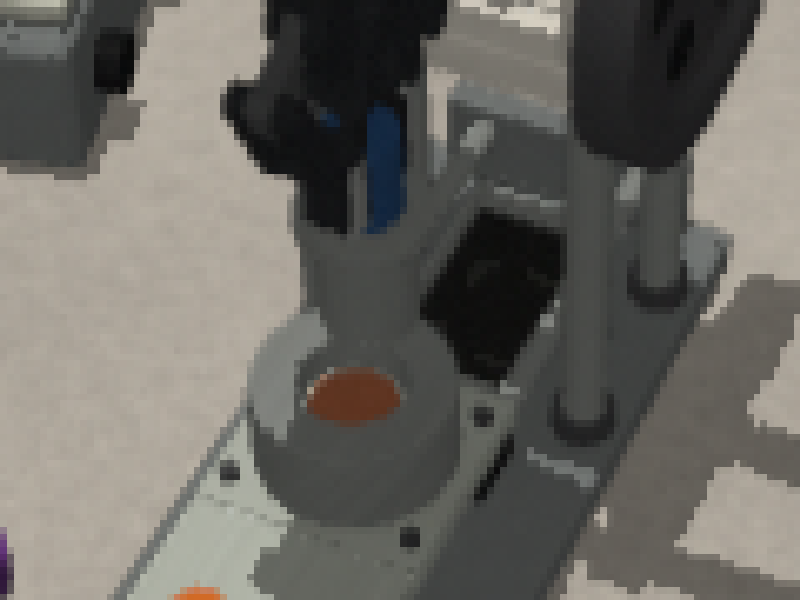

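Emit:
{"api": "play_rows", "payload": {
  "moves": [
    [[0.002,-0.0035,0.01],[0,0,0],20],
    [[0,0,0.01],[0,0,0],20],
    [[0,0,0.009],[0,0,0],20],
    [[0,0,0],[0,0,0],20],
    [[0,0,0],[0,0,0],20]
  ]
}}

```text
clock: 8.55
eef_pos: [610.1, -49.6, 179.0]
tcp_rot: [3.142, 0.001, -0.165]
contact_force: [-0.2, 0.1, -5.2]
opening: 0.335
```

```bash
python3 - <<'E'
from h import *
np.set_printoptions(precision=2,suppress=True,linewidth=250)
s=sense();print(s["eef_pos"],s["tcp_rot"],s["contact_force"])
f=grab_frame("side")
cv2.imwrite("pics/s5.png",cv2.resize(f["pixels"][233:293,262:342,::-1],(800,600),interpolation=cv2.INTER_CUBIC))
E
```

```text
[610.09 -49.56 179.02] [ 3.14  0.   -0.17] [-0.17  0.1  -5.15]
```

View pics/s5.png

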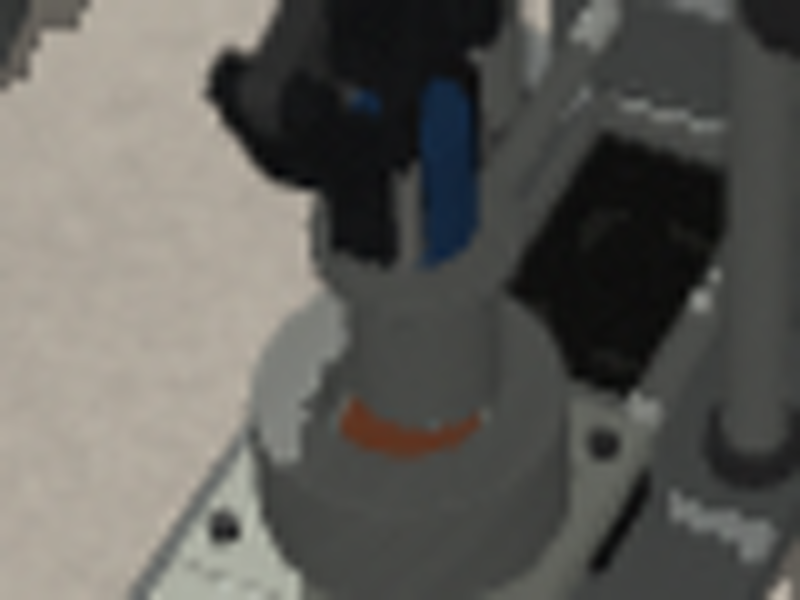

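The shank sits just above the mouth, about 0.6 px to the image right of the bore's centre. I'll shift +1.5 mm in x and descend slowly, watching the force.

Emit:
{"api": "play_rows", "payload": {
  "moves": [
    [[0.0015,0,0],[0,0,0],20],
    [[0,0,0.002],[0,0,0],20],
    [[0,0,0.002],[0,0,0],20],
    [[0,0,0.002],[0,0,0],20],
    [[0,0,0.002],[0,0,0],20],
    [[0,0,0],[0,0,0],20]
  ]
}}

```text
clock: 9.2
eef_pos: [611.6, -49.8, 171.2]
tcp_rot: [3.142, 0.001, -0.165]
contact_force: [0.6, 0.3, -4.2]
opening: 0.339
```

Emit:
{"api": "play_rows", "payload": {
  "moves": [
    [[0,0,0.002],[0,0,0],20],
    [[0,0,0.001],[0,0,0],20],
    [[0,0,0],[0,0,0],20]
  ]
}}

```text
clock: 9.5
eef_pos: [612.4, -49.9, 169.5]
tcp_rot: [-3.142, -0.001, -0.165]
contact_force: [-0.1, -0.2, 2.5]
opening: 0.336
```

Contact, and the tool is being pushed toward +x. I'll follow that push a little and continue.

Emit:
{"api": "play_rows", "payload": {
  "moves": [
    [[0.001,0,0],[0,0,0],20],
    [[0,0,0],[0,0,0],20]
  ]
}}

```text
clock: 9.7
eef_pos: [613.0, -50.0, 169.2]
tcp_rot: [-3.142, -0.0, -0.165]
contact_force: [-2.1, 0.2, 5.4]
opening: 0.327
```

Emit:
{"api": "play_rows", "payload": {
  "moves": [
    [[0,0,0.001],[0,0,0],20],
    [[0,0,0],[0,0,0],20]
  ]
}}

```text
clock: 9.9
eef_pos: [613.3, -50.0, 168.7]
tcp_rot: [-3.141, -0.001, -0.165]
contact_force: [-2.1, -0.1, 8.4]
opening: 0.335
```

```bash
cat > ws.py <<'E'
from h import *
np.set_printoptions(precision=3,suppress=True)
s=sense();print(s["clock"],s["eef_pos"],s["tcp_rot"],s["contact_force"],s["wrist_torque"],s["opening"])
E
python3 ws.py
```

```text
9.9 [613.331 -50.027 168.67 ] [-3.141 -0.001 -0.165] [-2.128 -0.06   8.439] [0.042 0.651 0.065] 0.3350888809163125
```

Emit:
{"api": "play_rows", "payload": {
  "moves": [
    [[0,0,-0.005],[0,0,0],20],
    [[0,0,0],[0,0,0],20],
    [[0,0,0],[0,0,0],20]
  ]
}}

```text
clock: 10.2
eef_pos: [612.5, -49.9, 172.1]
tcp_rot: [3.142, 0.001, -0.165]
contact_force: [0.3, 0.9, -5.4]
opening: 0.33
```

```bash
python3 ws.py
```

```text
10.2 [612.491 -49.932 172.099] [ 3.142  0.001 -0.165] [ 0.28   0.917 -5.438] [ 0.033  0.018 -0.011] 0.33041021149727756
```

Emit:
{"api": "play_rows", "payload": {
  "moves": [
    [[0,0,0.002],[0,0,0],20],
    [[0,0,0.002],[0,0,0],20],
    [[0,0,0],[0,0,0],20]
  ]
}}

```text
clock: 10.5
eef_pos: [612.9, -50.0, 168.2]
tcp_rot: [-3.142, 0.0, -0.165]
contact_force: [0.5, 0.2, -5.3]
opening: 0.33
```

```bash
python3 ws.py
```

```text
10.5 [612.888 -50.022 168.204] [-3.142  0.    -0.165] [ 0.467  0.152 -5.3  ] [-0.013 -0.283 -0.012] 0.3304845119581261
```

Emit:
{"api": "play_rows", "payload": {
  "moves": [
    [[0,0,-0.004],[0,0,0],20],
    [[-0.002,0,0],[0,0,0],20],
    [[0,0,0.002],[0,0,0],20],
    [[0,0,0.002],[0,0,0],20],
    [[0,0,0],[0,0,0],20]
  ]
}}

```text
clock: 11.0
eef_pos: [611.3, -49.8, 169.7]
tcp_rot: [-3.142, -0.001, -0.165]
contact_force: [-1.6, -0.5, 5.7]
opening: 0.334
```

```bash
python3 ws.py
```

```text
11.0 [611.308 -49.763 169.69 ] [-3.142 -0.001 -0.165] [-1.633 -0.525  5.7  ] [ 0.043  0.489 -0.001] 0.3337717622751764
```

Free descent at the +x position, contact 2 mm back. I'll return to +x and go on down.

Emit:
{"api": "play_rows", "payload": {
  "moves": [
    [[0,0,-0.004],[0,0,0],20],
    [[0.002,0,0],[0,0,0],20],
    [[0.0005,0,0.002],[0,0,0],20],
    [[0,0,0.002],[0,0,0],20],
    [[0,0,0.002],[0,0,0],20],
    [[0,0,0],[0,0,0],20]
  ]
}}

```text
clock: 11.6
eef_pos: [613.2, -50.1, 166.1]
tcp_rot: [3.142, 0.001, -0.165]
contact_force: [0.2, 0.9, -5.6]
opening: 0.333
```

```bash
python3 ws.py
```

```text
11.6 [613.173 -50.058 166.085] [ 3.142  0.001 -0.165] [ 0.195  0.902 -5.601] [ 0.014 -0.162  0.064] 0.33306555640920205
```

Emit:
{"api": "play_rows", "payload": {
  "moves": [
    [[0,0,0.002],[0,0,0],20],
    [[0,0,0.002],[0,0,0],20],
    [[0,0,0],[0,0,0],20]
  ]
}}

```text
clock: 11.9
eef_pos: [613.2, -50.1, 162.3]
tcp_rot: [-3.142, 0.001, -0.165]
contact_force: [0.2, -0.5, -4.4]
opening: 0.332
```

Emit:
{"api": "play_rows", "payload": {
  "moves": [
    [[0,0,0.001],[0,0,0],20],
    [[0,0,0.001],[0,0,0],20],
    [[0,0,0],[0,0,0],20]
  ]
}}

```text
clock: 12.2
eef_pos: [613.2, -50.1, 160.5]
tcp_rot: [3.142, 0.0, -0.165]
contact_force: [-0.6, 0.4, -4.3]
opening: 0.333
```

```bash
python3 ws.py
```

```text
12.2 [613.22  -50.081 160.514] [ 3.142  0.    -0.165] [-0.605  0.367 -4.326] [-0.072 -0.058  0.038] 0.33344523709072627
```

Emit:
{"api": "play_rows", "payload": {
  "moves": [
    [[0,0,0.001],[0,0,0],20],
    [[0,0,0.001],[0,0,0],20],
    [[0,0,0],[0,0,0],20]
  ]
}}

```text
clock: 12.5
eef_pos: [613.3, -50.1, 158.6]
tcp_rot: [3.142, 0.0, -0.165]
contact_force: [-0.5, -0.2, -5.3]
opening: 0.332
```

Emit:
{"api": "play_rows", "payload": {
  "moves": [
    [[0,0,0.001],[0,0,0],20],
    [[0,0,0],[0,0,0],20]
  ]
}}

```text
clock: 12.7
eef_pos: [613.5, -50.1, 158.0]
tcp_rot: [-3.142, -0.0, -0.165]
contact_force: [-0.6, 0.5, -1.1]
opening: 0.333
```

Emit:
{"api": "play_rows", "payload": {
  "moves": [
    [[0,0,0.001],[0,0,0],20],
    [[0,0,0],[0,0,0],20]
  ]
}}

```text
clock: 12.9
eef_pos: [613.8, -50.1, 157.5]
tcp_rot: [-3.142, -0.001, -0.165]
contact_force: [-1.3, -0.1, 5.3]
opening: 0.337
```

Seated at TCP z of about 158, as predicted. I'll ease off the load and release.

Emit:
{"api": "play_rows", "payload": {
  "moves": [
    [[0,0,-0.001],[0,0,0],20],
    [[0,0,0],[0,0,0],20],
    [[0,0,0],[0,0,0],36],
    [[0,0,0],[0,0,0],40],
    [[0,0,0],[0,0,0],45],
    [[0,0,0],[0,0,0],55],
    [[0,0,0],[0,0,0],65],
    [[0,0,0],[0,0,0],65],
    [[0,0,-0.01],[0,0,0],65],
    [[0,0,-0.02],[0,0,0],65],
    [[0,0,-0.03],[0,0,0],65],
    [[0,0,-0.04],[0,0,0],65],
    [[0,0,0],[0,0,0],65]
  ],
  "squeeze": 20
}}

```text
clock: 14.2
eef_pos: [616.4, -50.3, 264.2]
tcp_rot: [-3.141, -0.009, -0.165]
contact_force: [1.3, 0.6, 0.2]
opening: 0.652
```

```bash
python3 - <<'E'
from h import *
np.set_printoptions(precision=2,suppress=True)
s=sense();print(s["eef_pos"],s["contact_force"])
f=grab_frame("side")
b=blob(f,(304,250),25,blue);print(b,plane(f,b[0],172),proj(f,(613,-50,172)))
o=blob(f,(280,313),14,orange);print(o)
E
```

```text
[616.4  -50.35 264.25] [1.27 0.6  0.2 ]
(array([301.79, 255.5 ]), array([296, 247,  12,  18, 192], dtype=int32)) [611.17 -45.09 172.  ] [301.66 253.88]
(array([279.65, 311.78]), array([275, 304,  10,  17, 147], dtype=int32))
```

The plunger stands free in the die. For the carriage push I'll shut the fingers and lean the tool 0.35 rad, so the wrist and forearm stay clear of the wheel. Then I'll come down behind the knob on its +y side.

Emit:
{"api": "play_rows", "payload": {
  "moves": [
    [[-0.001,-0.0425,0],[0,0,0],40],
    [[-0.001,-0.0425,0.02],[0,0,0],20],
    [[-0.001,-0.0425,0.02],[0,0,0],0],
    [[0,-0.0425,0.02],[0,0,0],0],
    [[0,0,0],[-0.07,0,0],0],
    [[0,0,0],[-0.07,0,0],0],
    [[0,0,0],[-0.07,0,0],0],
    [[0,0,0],[-0.07,0,0],0],
    [[0,0,0],[-0.07,0,0],0],
    [[0,0,0],[0,0,0],0],
    [[0,0,0],[0,0,0],0]
  ]
}}

```text
clock: 15.35
eef_pos: [637.9, 118.4, 196.8]
tcp_rot: [2.793, 0.002, -0.164]
contact_force: [0.1, 0.2, -0.3]
opening: -0.001
```

```bash
cat >> ws.py <<'E'
d=np.array(s["eef_pos"])-[591.7,-173.2,0];print("press",d[0]*.9864-d[1]*.1643,d[0]*.1643+d[1]*.9864,d[2])
E
python3 ws.py; python3 - <<'E'
from h import *
f=grab_frame("side");print(blob(f,(304,250),25,blue))
E
```

```text
15.35 [637.882 118.417 196.798] [ 2.793  0.002 -0.164] [ 0.116  0.212 -0.322] [ 0.156 -0.067  0.008] -0.0008306482711629211
press -2.3585204564258717 295.23908623866413 196.7978958282261
(array([301.82722513, 255.42931937]), array([296, 247,  12,  19, 191], dtype=int32))
```

Emit:
{"api": "play_rows", "payload": {
  "moves": [
    [[0.001,-0.0122,0.0334],[0,0,0],0],
    [[0.001,-0.0122,0.0334],[0,0,0],0],
    [[0.001,-0.0122,0.0334],[0,0,0],0],
    [[0,0,0],[0,0,0],0],
    [[0,0,0],[0,0,0],0]
  ]
}}

```text
clock: 15.9
eef_pos: [641.2, 116.9, 91.6]
tcp_rot: [2.792, 0.001, -0.166]
contact_force: [-0.3, 0.2, -0.0]
opening: 0.001
```

```bash
python3 ws.py
```

```text
15.9 [641.218 116.901  91.551] [ 2.792  0.001 -0.166] [-0.284  0.181 -0.042] [ 0.143 -0.058  0.024] 0.0014409858957144877
press 1.1812304403432137 294.2916136038788 91.55128227597821
```

Emit:
{"api": "play_rows", "payload": {
  "moves": [
    [[0,0.0075,0.00274],[0,0,0],0],
    [[0,0.0075,0.00274],[0,0,0],0],
    [[0,0.0056,0.00206],[0,0,0],0],
    [[0,0.0056,0.00206],[0,0,0],0],
    [[0,0.0056,0.00206],[0,0,0],0],
    [[0,0.0056,0.00206],[0,0,0],0],
    [[0,0.0056,0.00206],[0,0,0],0],
    [[0,0.0056,0.00206],[0,0,0],0],
    [[0,0.0056,0.00206],[0,0,0],0],
    [[0,0.0056,0.00206],[0,0,0],0],
    [[0,0.0056,0.00206],[0,0,0],0],
    [[0,0.0056,0.00206],[0,0,0],0]
  ]
}}

```text
clock: 17.1
eef_pos: [628.9, 42.5, 90.9]
tcp_rot: [2.792, -0.0, -0.165]
contact_force: [2.2, 4.2, 3.4]
opening: 0.003
```

```bash
python3 ws.py;python3 - <<'E'
from h import *
f=grab_frame("side");print(blob(f,(295,290),40,blue),blob(f,(290,300),30,orange))
E
```

```text
17.1 [628.95   42.547  90.871] [ 2.792 -0.    -0.165] [2.219 4.192 3.435] [ 0.527 -0.36   0.091] 0.003167162321912423
press 1.2958513259589353 218.93292412804192 90.87135040248519
None (array([291.20338983, 297.3220339 ]), array([289, 290,   5,  16,  59], dtype=int32))
```

Emit:
{"api": "play_rows", "payload": {
  "moves": [
    [[0,0.0056,0.00206],[0,0,0],0],
    [[0,0.0056,0.00206],[0,0,0],0],
    [[0,0.0056,0.00206],[0,0,0],0],
    [[0,0.0056,0.00206],[0,0,0],0],
    [[0,0.0056,0.00206],[0,0,0],0],
    [[0,0.0056,0.00206],[0,0,0],0],
    [[0,0.0056,0.00206],[0,0,0],0],
    [[0,0.0056,0.00206],[0,0,0],0],
    [[0,0.0056,0.00206],[0,0,0],0],
    [[0,0.0056,0.00206],[0,0,0],0],
    [[0,0.0028,0.00103],[0,0,0],0],
    [[0,0,0],[0,0,0],0]
  ]
}}

```text
clock: 18.35
eef_pos: [618.2, -19.7, 90.6]
tcp_rot: [2.791, 0.001, -0.166]
contact_force: [0.9, -0.7, -1.1]
opening: 0.001
```

```bash
python3 ws.py
```

```text
18.35 [618.158 -19.723  90.62 ] [ 2.791  0.001 -0.166] [ 0.886 -0.674 -1.133] [ 0.165 -0.047 -0.012] 0.0010604475946214998
press 0.8824088577698745 155.73665865676927 90.62035978740981
```

Emit:
{"api": "play_rows", "payload": {
  "moves": [
    [[0,0.0028,0.00103],[0,0,0],0],
    [[0,0.0028,0.00103],[0,0,0],0],
    [[0,0.0028,0.00103],[0,0,0],0]
  ]
}}

```text
clock: 18.65
eef_pos: [616.9, -27.5, 90.6]
tcp_rot: [2.792, 0.0, -0.165]
contact_force: [-1.0, 5.1, 0.6]
opening: 0.003
```

Emit:
{"api": "play_rows", "payload": {
  "moves": [
    [[0,0.0019,0.0007],[0,0,0],0],
    [[0,0.0009,0.0003],[0,0,0],0]
  ]
}}

```text
clock: 18.85
eef_pos: [616.4, -30.7, 90.6]
tcp_rot: [2.792, 0.001, -0.165]
contact_force: [-1.1, 3.4, 0.4]
opening: -0.001
```

```bash
python3 ws.py
```

```text
18.85 [616.407 -30.747  90.59 ] [ 2.792  0.001 -0.165] [-1.144  3.443  0.421] [ 0.828  0.026 -0.079] -0.0014840393291540076
press 0.9659573457697306 144.57532949220231 90.58989633833126
```

Emit:
{"api": "play_rows", "payload": {
  "moves": [
    [[0,0.0019,0.0007],[0,0,0],0],
    [[0,0.0019,0.0007],[0,0,0],0]
  ]
}}

```text
clock: 19.05
eef_pos: [615.8, -34.6, 90.6]
tcp_rot: [2.792, 0.0, -0.165]
contact_force: [-0.9, 4.1, 0.3]
opening: -0.002
```

Emit:
{"api": "play_rows", "payload": {
  "moves": [
    [[0,0.0019,0.0007],[0,0,0],0],
    [[0,0.0019,0.0007],[0,0,0],0]
  ]
}}

```text
clock: 19.25
eef_pos: [615.7, -36.4, 90.6]
tcp_rot: [2.796, -0.001, -0.166]
contact_force: [-2.5, 23.3, 5.5]
opening: -0.002
```

```bash
python3 ws.py
```

```text
19.25 [615.663 -36.433  90.599] [ 2.796 -0.001 -0.166] [-2.451 23.279  5.548] [ 3.353  0.394 -0.409] -0.002125088391311074
press 1.1658083007556712 138.84427407606634 90.5990995520544
```

The carriage hit its stop with 23 N at TCP y = 138.8, so it's home. I'll back off, rise, level the tool and check.

Emit:
{"api": "play_rows", "payload": {
  "moves": [
    [[0,-0.0094,-0.0034],[0,0,0],0],
    [[0,-0.0282,-0.0103],[0,0,0],0],
    [[0,0.0137,-0.0376],[0,0,0],0],
    [[0,0.0137,-0.0376],[0,0,0],0],
    [[0,0.0137,-0.0376],[0,0,0],0],
    [[0,0.0137,-0.0376],[0,0,0],0],
    [[0,0.0137,-0.0376],[0,0,0],20],
    [[0,0.012,-0.0376],[0.07,0,0],40],
    [[0,0.01,-0.0376],[0.07,0,0],60],
    [[0,0.007,-0.0376],[0.07,0,0],60],
    [[0,0.004,-0.0376],[0.07,0,0],60],
    [[0,0,0],[0.07,0,0],60],
    [[0,0,0],[0,0,0],60]
  ]
}}

```text
clock: 20.55
eef_pos: [622.7, 3.6, 446.6]
tcp_rot: [-3.142, -0.002, -0.168]
contact_force: [-0.1, -0.2, -0.1]
opening: 0.604
```

```bash
python3 ws.py;python3 - <<'E'
from h import *
f=grab_frame("side")
b=blob(f,(325,225),25,blue);o=blob(f,(302,272),20,orange);print(b,o,proj(f,(592.5,-173.2,172)),proj(f,(611.4,-54.8,92)))
if o:print(plane(f,o[0],92))
E
```

```text
20.55 [622.673   3.577 446.572] [-3.142 -0.002 -0.168] [-0.146 -0.18  -0.129] [ 0.049  0.013 -0.055] 0.6037633776590119
press 1.5069947484525912 179.4618688177604 446.5721289299366
(array([322.46153846, 229.53846154]), array([319, 227,   9,   5,  26], dtype=int32)) (array([303.59375, 274.28125]), array([299, 266,  10,  17, 128], dtype=int32)) [323.55697432 221.1567028 ] [304.11985968 274.22342228]
[612.62280492 -54.27774967  92.        ]
```

The knob is within about 1.5 mm of its expected home position. Now to the crank handle.

Emit:
{"api": "play_rows", "payload": {
  "moves": [
    [[-0.029,0.03,0],[0,0,0],70],
    [[-0.029,0.03,0],[0,0,0],70],
    [[-0.029,0.03,0],[0,0,0],70],
    [[-0.029,0.03,0],[0,0,0],70],
    [[-0.029,0.03,0],[0,0,0],70],
    [[-0.029,0.03,0],[0,0,0],70],
    [[0,0,0.03],[0,0,0],70],
    [[0,0,0.03],[0,0,0],70],
    [[0,0,0.02],[0,0,0],70],
    [[0,0,0],[0,0,0],70]
  ]
}}

```text
clock: 21.6
eef_pos: [419.2, -142.7, 361.4]
tcp_rot: [3.141, 0.008, -0.165]
contact_force: [0.1, 0.3, -0.5]
opening: 0.701
```

```bash
python3 ws.py;python3 - <<'E'
from h import *
f=grab_frame("side");cv2.imwrite("pics/s6.png",cv2.resize(f["pixels"][120:300,260:500,::-1],(800,600),interpolation=cv2.INTER_CUBIC))
E
```

```text
21.6 [ 419.221 -142.678  361.39 ] [ 3.141  0.008 -0.165] [ 0.069  0.34  -0.491] [ 0.002  0.01  -0.045] 0.7008008192577485
press -175.14840466166945 1.768556633141774 361.39013240704253
```

View pics/s6.png

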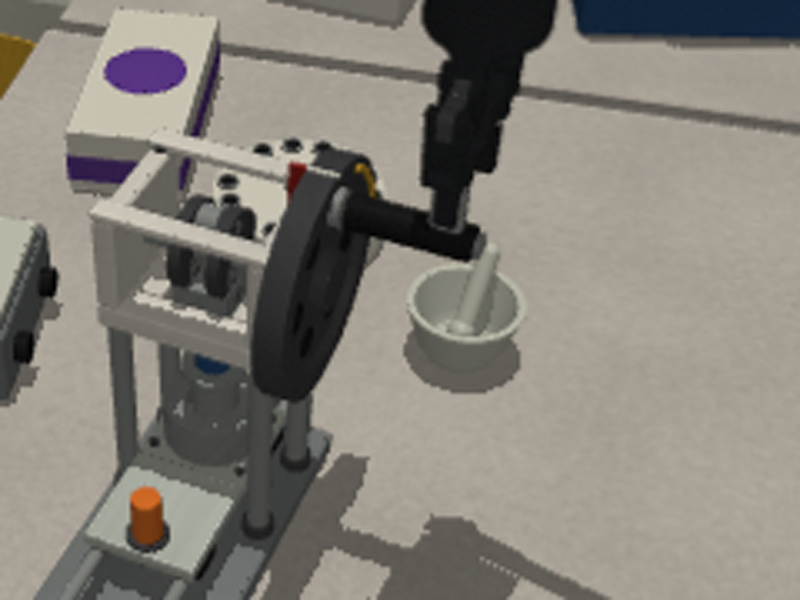

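The plunger stands upright under the raised ram, the carriage is home, and the gripper is over the outer half of the handle. I'll descend and grip.

Emit:
{"api": "play_rows", "payload": {
  "moves": [
    [[0.005,0.0018,0.02],[0,0,0],65],
    [[0,0,0.02],[0,0,0],65],
    [[0,0,0.017],[0,0,0],65],
    [[0,0,0],[0,0,0],55],
    [[0,0,0],[0,0,0],45],
    [[0,0,0],[0,0,0],35],
    [[0,0,0],[0,0,0],25],
    [[0,0,0],[0,0,0],20],
    [[0,0,0],[0,0,0],20],
    [[0,0,0],[0,0,0],20]
  ],
  "squeeze": 60
}}

```text
clock: 22.65
eef_pos: [426.8, -146.3, 309.6]
tcp_rot: [3.141, -0.002, -0.165]
contact_force: [-1.8, -0.1, 6.2]
opening: 0.284
```

```bash
python3 ws.py
```

```text
22.65 [ 426.795 -146.255  309.57 ] [ 3.141 -0.002 -0.165] [-1.821 -0.086  6.241] [-0.11   0.141  0.158] 0.2839622875578231
press -167.0889355470204 -0.5151535259797129 309.5702024788118
```

Gripped. A script prints the rows for the full circle, and I'll play them in segments, checking the angle after each.

```bash
cat > q.py <<'E'
from h import *
s=sense();d=np.array(s["eef_pos"])-[591.7,-173.2,0];y=d[0]*.1643+d[1]*.9864;z=d[2]
X=d[0]*.9864-d[1]*.1643
print("q deg",np.degrees(np.arctan2(-(y+.5),z-244.6))%360,"r",np.hypot(y+.5,z-244.6),"x",X,"F",np.round(s["contact_force"],1),"rot",np.round(s["tcp_rot"],3),s["clock"],round(s["opening"],3))
E
python3 -c "
import numpy as np
q=np.radians(np.arange(0,361,6))
for a,b in zip(q,q[1:]):print(round(np.degrees(b)),'%.4f %.4f'%(.065*(np.sin(b)-np.sin(a)),-.065*(np.cos(b)-np.cos(a))))
"
```

```text
6 0.0068 0.0004
12 0.0067 0.0011
18 0.0066 0.0018
24 0.0064 0.0024
30 0.0061 0.0031
36 0.0057 0.0037
42 0.0053 0.0043
48 0.0048 0.0048
54 0.0043 0.0053
60 0.0037 0.0057
66 0.0031 0.0061
72 0.0024 0.0064
78 0.0018 0.0066
84 0.0011 0.0067
90 0.0004 0.0068
96 -0.0004 0.0068
102 -0.0011 0.0067
108 -0.0018 0.0066
114 -0.0024 0.0064
120 -0.0031 0.0061
126 -0.0037 0.0057
132 -0.0043 0.0053
138 -0.0048 0.0048
144 -0.0053 0.0043
150 -0.0057 0.0037
156 -0.0061 0.0031
162 -0.0064 0.0024
168 -0.0066 0.0018
174 -0.0067 0.0011
180 -0.0068 0.0004
186 -0.0068 -0.0004
192 -0.0067 -0.0011
198 -0.0066 -0.0018
204 -0.0064 -0.0024
210 -0.0061 -0.0031
216 -0.0057 -0.0037
222 -0.0053 -0.0043
228 -0.0048 -0.0048
234 -0.0043 -0.0053
240 -0.0037 -0.0057
246 -0.0031 -0.0061
252 -0.0024 -0.0064
258 -0.0018 -0.0066
264 -0.0011 -0.0067
270 -0.0004 -0.0068
276 0.0004 -0.0068
282 0.0011 -0.0067
288 0.0018 -0.0066
294 0.0024 -0.0064
300 0.0031 -0.0061
306 0.0037 -0.0057
312 0.0043 -0.0053
318 0.0048 -0.0048
324 0.0053 -0.0043
330 0.0057 -0.0037
336 0.0061 -0.0031
342 0.0064 -0.0024
348 0.0066 -0.0018
354 0.0067 -0.0011
360 0.0068 -0.0004
```

Emit:
{"api": "play_rows", "payload": {
  "moves": [
    [[0,0,-0.003],[0,0,0],20],
    [[0,0,0],[0,0,0],20],
    [[0,0,0],[0,0,0],20]
  ],
  "squeeze": 100
}}

```text
clock: 22.95
eef_pos: [426.7, -146.2, 310.3]
tcp_rot: [3.141, -0.001, -0.165]
contact_force: [7.5, -3.1, -14.7]
opening: 0.275
```

```bash
python3 q.py
```

```text
q deg 359.9831314356974 r 65.65788390475822 x -167.20525205551837 F [  7.5  -3.1 -14.7] rot [ 3.141e+00 -1.000e-03 -1.650e-01] 22.95 0.275
```

Emit:
{"api": "play_rows", "payload": {
  "moves": [
    [[0,0,0.002],[0,0,0],20],
    [[0.0,0.0068,0.0004],[0,0,0],20],
    [[0,0.0067,0.0011],[0,0,0],20],
    [[0,0.0066,0.0018],[0,0,0],20],
    [[0,0.0064,0.0024],[0,0,0],20],
    [[0,0.0061,0.0031],[0,0,0],20],
    [[0,0,0],[0,0,0],20]
  ]
}}

```text
clock: 23.65
eef_pos: [421.3, -179.6, 300.8]
tcp_rot: [3.139, -0.002, -0.166]
contact_force: [2.6, -6.7, -0.4]
opening: 0.274
```

```bash
python3 q.py
```

```text
q deg 31.04948034430752 r 65.56220255253147 x -167.0747946910058 F [ 2.6 -6.7 -0.4] rot [ 3.139e+00 -2.000e-03 -1.660e-01] 23.65 0.274
```

Emit:
{"api": "play_rows", "payload": {
  "moves": [
    [[0,0.0057,0.0037],[0,0,0],20],
    [[0,0.0053,0.0043],[0,0,0],20],
    [[0,0.0048,0.0048],[0,0,0],20],
    [[0,0.0043,0.0053],[0,0,0],20],
    [[0,0.0037,0.0057],[0,0,0],20],
    [[0,0.0031,0.0061],[0,0,0],20],
    [[0,0.0024,0.0064],[0,0,0],20],
    [[0,0.0018,0.0066],[0,0,0],20],
    [[0,0.0011,0.0067],[0,0,0],20],
    [[0,0.0004,0.0068],[0,0,0],20]
  ]
}}

```text
clock: 24.65
eef_pos: [416.1, -211.0, 243.8]
tcp_rot: [3.141, -0.002, -0.165]
contact_force: [5.3, -3.5, 2.0]
opening: 0.275
```

```bash
python3 q.py
```

```text
q deg 90.7157939267099 r 65.63837570432449 x -167.04792974051324 F [ 5.3 -3.5  2. ] rot [ 3.141e+00 -2.000e-03 -1.650e-01] 24.65 0.275
```

Emit:
{"api": "play_rows", "payload": {
  "moves": [
    [[0,-0.0004,0.0068],[0,0,0],20],
    [[0,-0.0011,0.0067],[0,0,0],20],
    [[0,-0.0018,0.0066],[0,0,0],20],
    [[0,-0.0024,0.0064],[0,0,0],20],
    [[0,-0.0031,0.0061],[0,0,0],20],
    [[0,-0.0037,0.0057],[0,0,0],20],
    [[0,-0.0043,0.0053],[0,0,0],20],
    [[0,-0.0048,0.0048],[0,0,0],20],
    [[0,-0.0053,0.0043],[0,0,0],20],
    [[0,-0.0057,0.0037],[0,0,0],20],
    [[0,-0.0061,0.0031],[0,0,0],20],
    [[0,-0.0064,0.0024],[0,0,0],20],
    [[0,-0.0066,0.0018],[0,0,0],20],
    [[0,-0.0067,0.0011],[0,0,0],20],
    [[0,-0.0068,0.0004],[0,0,0],20]
  ]
}}

```text
clock: 26.15
eef_pos: [426.8, -146.3, 179.6]
tcp_rot: [3.14, -0.002, -0.165]
contact_force: [-0.2, -3.6, 15.7]
opening: 0.271
```

```bash
python3 q.py; python3 - <<'E'
from h import *
f=grab_frame("side");print(blob(f,(323,225),25,blue))
E
```

```text
q deg 179.9486021529472 r 65.02232661619107 x -167.07517940860464 F [-0.2 -3.6 15.7] rot [ 3.14e+00 -2.00e-03 -1.65e-01] 26.15 0.271
(array([323.11363636, 235.375     ]), array([318, 231,  11,  10,  88], dtype=int32))
```

Emit:
{"api": "play_rows", "payload": {
  "moves": [
    [[0,-0.0068,-0.0014],[0,0,0],20],
    [[0,-0.0067,-0.0011],[0,0,0],20],
    [[0,-0.0066,-0.0018],[0,0,0],20],
    [[0,-0.0064,-0.0024],[0,0,0],20],
    [[0,-0.0061,-0.0031],[0,0,0],20],
    [[0,-0.0057,-0.0037],[0,0,0],20],
    [[0,-0.0053,-0.0043],[0,0,0],20],
    [[0,-0.0048,-0.0048],[0,0,0],20],
    [[0,-0.0043,-0.0053],[0,0,0],20],
    [[0,-0.0037,-0.0057],[0,0,0],20],
    [[0,-0.0031,-0.0061],[0,0,0],20],
    [[0,-0.0024,-0.0064],[0,0,0],20],
    [[0,-0.0018,-0.0066],[0,0,0],20],
    [[0,-0.0011,-0.0067],[0,0,0],20],
    [[0,-0.0004,-0.0068],[0,0,0],20]
  ]
}}

```text
clock: 27.7
eef_pos: [437.2, -82.6, 244.4]
tcp_rot: [3.139, -0.001, -0.165]
contact_force: [7.6, -9.0, -5.8]
opening: 0.276
```

```bash
python3 q.py
```

```text
q deg 269.84292307424624 r 64.4894589945243 x -167.3266601132367 F [ 7.6 -9.  -5.8] rot [ 3.139e+00 -1.000e-03 -1.650e-01] 27.7 0.276
```

Emit:
{"api": "play_rows", "payload": {
  "moves": [
    [[0,0.0004,-0.0068],[0,0,0],20],
    [[0,0.0011,-0.0067],[0,0,0],20],
    [[0,0.0018,-0.0066],[0,0,0],20],
    [[0,0.0024,-0.0064],[0,0,0],20],
    [[0,0.0031,-0.0061],[0,0,0],20],
    [[0,0.0037,-0.0057],[0,0,0],20],
    [[0,0.0043,-0.0053],[0,0,0],20],
    [[0,0.0048,-0.0048],[0,0,0],20],
    [[0,0.0053,-0.0043],[0,0,0],20],
    [[0,0.0057,-0.0037],[0,0,0],20],
    [[0,0.0061,-0.0031],[0,0,0],20],
    [[0,0.0064,-0.0024],[0,0,0],20],
    [[0,0.0066,-0.0018],[0,0,0],20],
    [[0,0.0067,-0.0011],[0,0,0],20],
    [[0,0.0068,-0.0002],[0,0,0],20],
    [[0,0,0],[0,0,0],20]
  ]
}}

```text
clock: 29.3
eef_pos: [426.7, -146.5, 309.8]
tcp_rot: [3.141, -0.001, -0.165]
contact_force: [5.9, -3.5, 3.1]
opening: 0.271
```

```bash
python3 q.py; python3 ws.py
```

```text
q deg 0.20524576756927504 r 65.24831354142464 x -167.18617212890828 F [ 5.9 -3.5  3.1] rot [ 3.141e+00 -1.000e-03 -1.650e-01] 29.3 0.271
29.3 [ 426.664 -146.455  309.848] [ 3.141 -0.001 -0.165] [ 5.893 -3.478  3.07 ] [-0.516 -0.765  0.132] 0.2711673040194898
press -167.18617212890828 -0.7337329497523335 309.84789490020546
```

One full turn: 0.2° from the starting angle. Release slowly, rise and clear out.

Emit:
{"api": "play_rows", "payload": {
  "moves": [
    [[0,0,0],[0,0,0],26],
    [[0,0,0],[0,0,0],30],
    [[0,0,0],[0,0,0],34],
    [[0,0,0],[0,0,0],40],
    [[0,0,0],[0,0,0],50],
    [[0,0,0],[0,0,0],60],
    [[0,0,0],[0,0,0],65],
    [[0,0,-0.01],[0,0,0],65],
    [[0,0,-0.02],[0,0,0],65],
    [[0,0,-0.04],[0,0,0],65],
    [[0,0,-0.04],[0,0,0],65],
    [[0,0.04,-0.02],[0,0,0],65],
    [[0,0.04,0],[0,0,0],65],
    [[0,0.04,0],[0,0,0],65],
    [[0,0.04,0],[0,0,0],65],
    [[0,0.04,0],[0,0,0],65],
    [[0,0,0],[0,0,0],65]
  ],
  "squeeze": 20
}}

```text
clock: 31.0
eef_pos: [392.2, -346.9, 440.1]
tcp_rot: [3.14, 0.001, -0.169]
contact_force: [0.3, 0.0, -0.3]
opening: 0.648
```

```bash
python3 ws.py; python3 - <<'E'
from h import *
np.set_printoptions(precision=2,suppress=True)
s=grab_frame("side");t=grab_frame("top")
b=blob(s,(323,230),25,blue);print("blue",b,[proj(s,(591.9,-173,z)) for z in(172,134)])
o=blob(s,(303,274),20,orange);ot=blob(t,(316,232),25,orange);print("knob",o[0],plane(s,o[0],92))
a=blob(s,(342,432),16,red);print("red",a[0])
P=lambda x,y,z:np.array([591.7,-173.2,0])+x*np.array([.9864,-.1643,0])+y*np.array([.1643,.9864,0])+[0,0,z]
# handle: black blob near predicted free half, both views
for n,f in(("side",s),("top",t)):
    u=proj(f,P(-145,0,329));h=blob(f,u.astype(int),16,black);print(n,"pred",u,"blob",h)
# pellet: pinkish through the press near the pan
print("pan",proj(s,P(0,0,43)),blob(s,proj(s,P(0,0,43)).astype(int),16,pink))
print("mortar/top state",t["pixels"].shape)
E
```

```text
31.0 [ 392.182 -346.892  440.141] [ 3.14   0.001 -0.169] [ 0.33   0.037 -0.311] [ 0.019 -0.036  0.006] 0.6483264699867199
press -168.26706197572048 -204.11077017557193 440.1413166927263
blue (array([323.08, 233.9 ]), array([318, 227,  11,  14, 118], dtype=int32)) [array([323.76, 221.25]), array([323.83, 231.86])]
knob [303.45 274.18] [613.07 -54.51  92.  ]
red [341.67 430.13]
side pred [383.37 187.64] blob (array([382.37, 188.22]), array([367, 178,  33,  20, 347], dtype=int32))
top pred [360.86 286.1 ] blob (array([357.63, 284.52]), array([354, 270,   8,  32, 101], dtype=int32))
pan [324.07 255.3 ] None
mortar/top state (480, 640, 3)
```

```bash
python3 - <<'E'
from h import *
for n,c in(("side",(383,188)),("top",(361,286))):
    o={"pixels":cv2.imread(f"pics/{n}0.png")[:,:,::-1].copy()};f=grab_frame(n)
    for g in(o,f):
        h=blob(g,c,16,black);print(n,h[0].round(2),h[1])
    # other things: difference away from robot / press
    d=cv2.absdiff(o["pixels"],f["pixels"]).max(2)
    for nm,(x,y,r) in ({"tray":(197,428,40),"mortar":(399,218,20),"red":(342,435,18),"wheelmark":(349,172,12)} if n=="side" else {"carousel":(505,238,38),"tray":(166,194,28),"red":(173,308,14)}).items():
        p=d[y-r:y+r,x-r:x+r];print(nm,(p>40).mean().round(3))
E
```

```text
side [382.44 188.12] [367 179  33  19 343]
side [382.48 188.42] [367 179  33  19 349]
tray 0.0
mortar 0.057
red 0.0
wheelmark 0.023
top [361.47 284.2 ] [355 270  15  32 202]
top [357.48 284.07] [354 270   8  31  91]
carousel 0.158
tray 0.0
red 0.0
```

```bash
python3 -c "
from rig import *
print(sign_off())"
```

```text
the job is handed in; nothing more can be done
None
```

The job is done and handed in at about 31 s on the clock. I could not see the pellet in the pan itself, because the die and pillars hide it.

- **Plunger:** I lowered the blue plunger into the die by feel. It touched the rim once on the way in (up to about 14 N), then rested on the pellet at the expected height with a contact load of about 10 N.
- **Carriage:** I pushed it by the knob until it met its stop at 23 N. The camera puts the knob within about 2 mm of its home position.
- **Flywheel:** I turned it one full turn clockwise, ending 0.2° from the start as measured by the arm.

The last checks showed:

- **Pellet:** the blue handle sits about 36 mm lower than when it rested on the pellet. That is the drop expected for a plunger hanging by its flange with the pellet driven out.
- **Crank handle:** it is back at the top in the side view, within about 0.3 px of the start. In the top view its visible shape came out narrower than at the start, probably because the arm covered part of it, so that view didn't confirm the angle.
- **Bystanders:** the red plunger and the pellet tray are unchanged in the images. The mortar and carousel areas differed slightly, most likely from the arm and its shadow; I did not look closer, but the arm never went near them.
- **Robot:** it is clear of everything.

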